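# Find the lifting knob that screws fully home on the rack post

### The job

The stacked air fryer racks need their lifting knob: of the two dark grey wing knobs on the counter, only one screws clockwise fully home on the racks' threaded post, while the other binds part-way and stops short. Find out which is which by screwing gently, never forcing a knob against the post; leave the one that goes fully home screwed down on the post, and set the other one gently upright in the coral ramekin. Leave the other things on the counter where they are.

Things in the scene. Friction and masses are not known exactly. Their poses are not given: they have to be found in the camera images.
- rack: Two stacked round wire racks, fixed, 170 mm across, on feet set 0 to 10 mm higher from start to start; in the middle a steel post: core 16 mm across with a coned tip, right-handed four-start thread 27.4 mm across that sinks a knob 36 mm per full turn clockwise seen from above (5.73 mm per rad), with 1.5 mm of up and down play. Origin under the centre, 74 mm below the seat, 66 mm below the upper wires.
- post (a point): Centre of the post's seat, a flat collar 48 mm across, 74 to 84 mm above the counter; the post stands 21 mm above it. A knob with its wing along this x axis, or at any multiple of 90 degrees to it, goes straight down until its lugs land on the thread, about 7 mm above the seat; turning about 1.35 rad clockwise then brings a fitting knob fully home, skirt on seat. The same turn back frees it.
- knob_1_centre (a point): Centre, half-way up, of a loose dark grey plastic wing knob, 60 g, standing on the counter (z up), 54 mm tall: below, a round skirt 39 mm across and 28 mm tall, with a 31 mm bore open below and four inner lugs; on top a flat-sided wing to grip, 42 mm long along x, 14 mm thick along y, 26 mm tall. The centre is 27 mm above the underside.
- knob_2_centre (a point): The same point of the other knob, which looks just the same. Either may be the one that fits. The other one's bore is too shallow: the post's tip stops it with its skirt still about 3 mm (0.5 rad of turn) above the seat, and more turning then only presses harder. The numbers 1 and 2 say nothing about which fits.
- ramekin: Coral ceramic ramekin, loose, 92 mm across, 36 mm tall, wall 5 mm, inner floor about 6 mm above the counter. Origin at the centre of its underside.
- reamer: Wooden citrus reamer lying down, bystander, 148 mm long along its x axis, 43 mm thick. Origin under its middle.
- spoon: Steel spoon, bystander, 150 mm long along its x axis.
- mill: Dark wooden pepper mill, bystander, 127 mm tall, 54 mm across. Origin under its centre.
- jar: Amber glass jar with a steel cap, bystander, 85 mm tall, 64 mm across. Origin under its centre.
There are look-alikes about, which are no part of the job. What is shaped like the part that bears knob_2_centre but orange or purple is not meant.

How it is judged:
By the outcome, as a careful person would: the job done as asked, in the order asked, and still so for the second after the job is handed in, with the robot touching nothing.
It also fails if it takes over 72 s, if anything falls off the work surface, if the arm or the gripper's body presses on something with over 40 N, if the wrist force passes 120 N, or if a joint passes its speed limit or range.

### The arm

A 7-joint arm with a two-finger parallel gripper is mounted at the origin on the work surface. World frame = base frame: x ahead of the robot, y to its left, z up, the work surface at z = 0. Lengths are in m, angles in rad, forces in N, time in s.
With the tool pointing down it reaches from about 0.425 to 0.875 m from the base axis. Payload 4.7 kg.
Tool frame: the origin (TCP) lies between the finger pads; the fingertips stand 14 mm ahead of it and the grasp point (between the pads) lies 5 mm behind it; z points along the fingers, y is the line along which they close (so a half turn about z gives the same grasp; the last joint's range is limited). The gripper opens to 87 mm and grips with 3 to 60 N. Pads are 19 mm wide; open, the fingers measure 117 mm over their backs; the gripper's body (75 mm by 190 mm) begins 51 mm behind the grasp point.
Start: joints at [0.014, 0.321, -0.07, 1.45, 0.023, 1.371, -0.057], TCP at [0.65, -0, 0.207] pointing down, gripper open.
Joint ranges: [-2.86, 2.86], [-0.3, 2.09], [-1.38, 1.24], [0.06, 2.45], [-1.56, 4.7], [0.09, 2.05], [-2.69, 2.69]. Speed limits (rad/s): [2.57, 2.57, 3.14, 3.14, 3.14, 3.14, 3.14].

### API

Orientations are given as a rotation vector (axis times angle).
In Python, from bench import get_state, get_image, camera_params, close_job gives the robot as it stands. The module is installed in compiled form; this text tells all that it offers.
- The arm moves only by the tool arm_command, never from a script. Its argument "motion" is a list of rows, each a list of 5 numbers: the finger opening in mm, from 0 to 87, then the shift along the tool's x, y, z in mm, then the turn about the tool's z in degrees. In form: [[gripper, x, y, z, spin], ...]. A call has 1 to 5 rows; each row is the pose to reach, as a shift and turn from the pose commanded when the call began, along the tool's axes at that moment; what a row does not reach only later rows make up. A row lasts 1/12 s, in which the tool goes at most 41.7 mm and 7.16 degrees, less where a joint would pass 70% of its speed; a pose out of reach is approached as far as the arm can. A call with a gripper value outside its range is refused whole. The fingers move at their own pace and stop on an object; "newtons" is the grip in N (left out, the last holds). Time passes only in rows, so rows that repeat a pose let the fingers close. It gives the time, the measured TCP pose, the force, the opening and the grip force at its end, in the units of the state.
- get_state(): the state, without advancing time (a new reading comes with each control period).
- get_image(name): name is "scene" or "side" or "wrist"; returns (picture, depth): 420x560x3 uint8, red, green, blue; 420x560 float32, m along the optical axis (not along the pixel's ray), 0 where there is no reading.
- camera_params(name): a dict with "intrinsics" (3x3 intrinsics, pixels), "D" ([k1, k2, p1, p2, k3] as OpenCV has them; the pictures are not rectified), "extrinsics" (4x4, takes a point from camera to world coordinates). Camera axes: x right, y down, z forward; pixel columns grow to the right and rows downward; lengths in m; the calibration is good to about 2 mm. A picture is of the moment at which its call begins: read the wrist's pose just before it. camera_params takes no time and is no camera call; for the wrist camera it gives the pose at the moment of the call.
- close_job(): hands the job in; it is judged then, once.
The state is a dict: "time": time; "joint_positions": joint angles; "qd": joint speeds; "joint_torque": joint torques, N m; "position": TCP position; "tool_rot": TCP orientation; "ft_force": force on the tool from outside, world axes, zero at the start; "torque": the same for the moment, N m; "grip_width": opening from 0.0 (shut) to 1.0 (fully open); "grip_force": force on a finger pad.
Only numpy, scipy, OpenCV 4.12 (cv2) and the standard library are available. Lean on these libraries where they do the work, as an engineer would, in place of code of your own. Each camera call takes 0.05 s, during which the arm holds its last target. There are 200 camera calls.

## Working session

There is one attempt and no reset: what is moved stays moved. The work goes in short steps, Python scripts to look and compute and a tool call to move; the robot and the scene stay as the last step left them, time stands still between calls to the robot, and variables do not carry over. Pictures are saved under pics/ and viewed, at most 10 in all, crops included, and the job is handed in when it is done.

Besides the shell and the picture viewer there is one more tool, called after "Emit:" as name(argument=value, ...) on one line, values as JSON. arm_command: Moves the arm, as the interface text tells. Its arguments: {"type":"object","properties":{"motion":{"type":"array"},"newtons":{"type":"number"}},"required":["motion"]}

```bash
mkdir -p pics; cat > h.py <<'E'
import numpy as np, cv2
from bench import get_state, get_image, camera_params
def grab(n):
    p=camera_params(n); im,d=get_image(n); return im,d,p
def cloud(d,p):
    K=np.array(p["intrinsics"]);D=np.array(p["D"],float);T=np.array(p["extrinsics"])
    h,w=d.shape; u,v=np.meshgrid(np.arange(w),np.arange(h))
    n=cv2.undistortPoints(np.stack([u,v],-1).reshape(-1,1,2).astype(np.float64),K,D).reshape(h,w,2)
    P=np.dstack([n*d[...,None],d]); return P@T[:3,:3].T+T[:3,3]
E
python3 - <<'E'
from h import *
s=get_state(); print({k:np.round(v,3) for k,v in s.items()})
ims=[]
for n in("scene","side"):
    im,d,p=grab(n); np.savez(f"{n}.npz",im=im,P=cloud(d,p),d=d); cv2.imwrite(f"pics/{n}0.png",im[...,::-1]); print(n,np.round(p["extrinsics"],2).tolist())
E
```

```text
{'time': np.float64(0.0), 'joint_positions': array([ 0.014,  0.322, -0.07 ,  1.452,  0.023,  1.371, -0.057]), 'qd': array([ 0.001, -0.   , -0.002, -0.001,  0.001,  0.   ,  0.   ]), 'joint_torque': array([-0.0000e+00, -4.9128e+01, -4.0400e-01, -3.1253e+01, -6.4000e-02,
        4.4000e-02,  0.0000e+00]), 'position': array([ 0.649, -0.   ,  0.206]), 'tool_rot': array([-2.221e+00, -2.220e+00,  2.000e-03]), 'ft_force': array([ 0.397,  0.163, -0.284]), 'torque': array([ 0.033, -0.004,  0.024]), 'grip_force': np.float64(0.0), 'grip_width': np.float64(1.002)}
scene [[0.08, 0.61, -0.79, 1.63], [1.0, -0.03, 0.08, -0.08], [0.02, -0.79, -0.61, 0.93], [0.0, 0.0, 0.0, 1.0]]
side [[-0.8, -0.31, 0.51, -0.05], [-0.6, 0.43, -0.68, 0.83], [-0.01, -0.85, -0.53, 0.7], [0.0, 0.0, 0.0, 1.0]]
```

View pics/scene0.png

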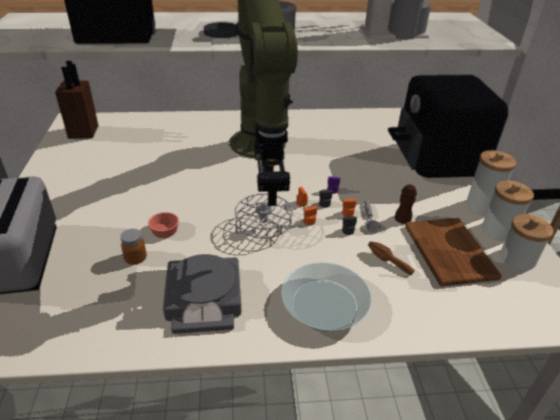

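View pics/side0.png

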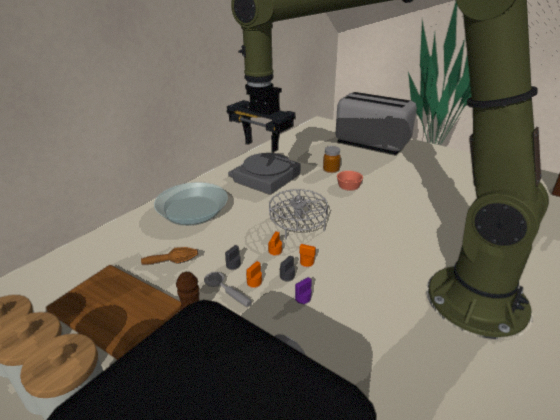

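Scene view: the dark grey knobs are at about (326,198) and (349,224). The look-alikes are orange at (302,197), (310,215) and (349,207), and purple at (334,184). The ramekin is at (164,226) and the rack at (264,215). In the side view the grey knobs are at (233,258) and (287,268). The two dark grey ones fit the description. Next I'll confirm them in a crop and measure.

```bash
python3 - <<'E'
from h import *
a=np.load("scene.npz");b=np.load("side.npz")
c1=cv2.resize(a["im"][165:250,220:390],(800,400),interpolation=cv2.INTER_CUBIC)
cv2.imwrite("pics/crop.png",c1[...,::-1])
def fit(z,n,box,f):
    u0,v0,u1,v1=box;P=z["P"][v0:v1,u0:u1];im=z["im"][v0:v1,u0:u1].astype(int)
    m=f(im,P)&(z["d"][v0:v1,u0:u1]>0);Q=P[m]
    if len(Q)<5: print(n,"few",len(Q));return
    print(n,len(Q),"med",Q.mean(0).round(3),"min",np.percentile(Q,3,0).round(3),"max",np.percentile(Q,97,0).round(3))
    T=Q[(Q[:,2]>.03)]
    if len(T)>8:
        c,s,R=cv2.minAreaRect(T[:,:2].astype(np.float32)*1000); print("   wing rect",np.round(c,1),np.round(s,1),round(R,1))
up=lambda i,P:(P[...,2]>.006)&(P[...,2]<.07)
dark=lambda i,P:up(i,P)&(i.max(-1)<85)&(i.max(-1)-i.min(-1)<35)
fit(a,"kA scene",(316,185,336,210),dark);fit(a,"kB scene",(340,211,360,237),dark)
fit(b,"kB side",(222,243,243,272),dark);fit(b,"kA side",(277,255,299,283),dark)
red=lambda i,P:(i[...,0]>i[...,1]+50)&(P[...,2]>.006)
fit(a,"ram scene",(145,210,182,238),red);fit(b,"ram side",(333,168,366,192),red)
allz=lambda i,P:(P[...,2]>.06)&(P[...,2]<.12)
fit(a,"rack scene",(205,185,300,255),allz);fit(b,"rack side",(262,185,335,245),allz)
E
```

```text
kA scene 184 med [0.414 0.202 0.032] min [0.348 0.183 0.008] max [0.43  0.229 0.055]
   wing rect [413.3 201.1] [36.5 31.9] 59.7
kB scene 198 med [0.559 0.248 0.033] min [0.55  0.232 0.007] max [0.57  0.267 0.055]
   wing rect [554.2 249.8] [15.5 40.1] 7.4
kB side 275 med [0.542 0.256 0.033] min [0.531 0.234 0.01 ] max [0.553 0.271 0.056]
   wing rect [546.7 252.7] [24.7 38.7] 23.2
kA side 287 med [0.404 0.208 0.034] min [0.391 0.185 0.008] max [0.418 0.222 0.056]
   wing rect [405.7 204.4] [39.6 29.9] 66.0
ram scene 304 med [ 0.505 -0.312  0.024] min [ 0.474 -0.348  0.006] max [ 0.557 -0.268  0.037]
   wing rect [ 516.6 -309. ] [92.7 85.9] 5.0
ram side 357 med [ 0.517 -0.311  0.024] min [ 0.476 -0.35   0.007] max [ 0.555 -0.265  0.037]
   wing rect [ 513.5 -308.5] [91.1 87.7] 85.8
rack scene 618 med [ 0.535 -0.011  0.073] min [ 0.446 -0.089  0.066] max [0.607 0.071 0.093]
   wing rect [588.7 -34.4] [170.8 314.2] 67.2
rack side 633 med [ 0.519 -0.002  0.075] min [ 0.442 -0.087  0.069] max [0.601 0.074 0.094]
   wing rect [522.8  -7.3] [170.1 171.1] 64.8
```

View pics/crop.png

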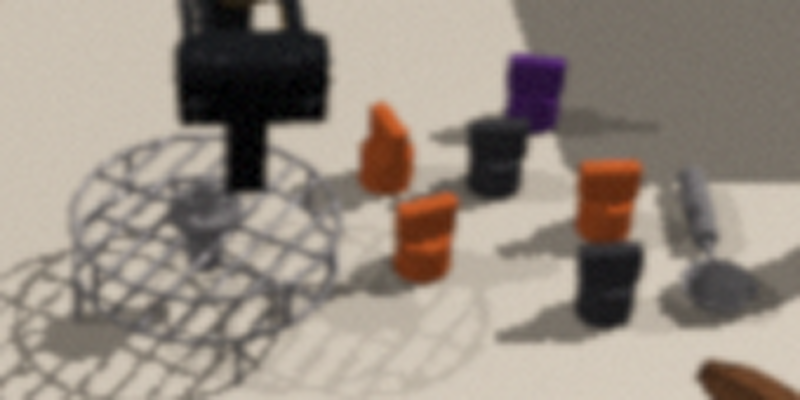

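Crop: the two dark grey knobs are the ones at crop (497,157) and (607,283). That is A ≈ (0.41, 0.20) and B ≈ (0.55, 0.25) in world. The orange and purple ones are excluded. I'll grab a wrist view of the rack, then move over the knobs.

```bash
python3 - <<'E'
from h import *
im,d,p=grab("wrist"); np.savez("w0.npz",im=im,P=cloud(d,p),d=d); cv2.imwrite("pics/w0.png",im[...,::-1]); print(np.round(p["extrinsics"],3).tolist(), np.round(p["intrinsics"],0).tolist())
E
```

```text
[[1.0, 0.001, -0.003, 0.649], [0.0, -0.97, -0.244, 0.065], [-0.003, 0.244, -0.97, 0.384], [0.0, 0.0, 0.0, 1.0]] [[364.0, 0.0, 284.0], [0.0, 364.0, 210.0], [0.0, 0.0, 1.0]]
```

Emit:
arm_command(motion=[[87,40,-20,0,0],[87,80,-40,0,0],[87,120,-60,0,0],[87,160,-80,0,0],[87,200,-100,0,0]])

```text
time: 0.57
position: [0.5555, 0.1878, 0.2069]
tool_rot: [2.222, 2.221, -0.0]
ft_force: [0.8, 1.1, 0.3]
grip_width: 0.999
grip_force: 0.0
```

Emit:
arm_command(motion=[[87,20,0,0,0],[87,40,0,0,0],[87,50,0,0,0],[87,50,0,0,0],[87,50,0,0,0]])

```text
time: 0.98
position: [0.5569, 0.2355, 0.2067]
tool_rot: [2.221, 2.221, -0.002]
ft_force: [0.4, 0.1, -0.8]
grip_width: 1.001
grip_force: 0.0
```

```bash
python3 - <<'E'
from h import *
im,d,p=grab("wrist"); np.savez("w1.npz",im=im,P=cloud(d,p),d=d)
cv2.imwrite("pics/w01.png",cv2.resize(np.hstack([np.load("w0.npz")["im"],im]),(800,300))[...,::-1]); s=get_state();print(s["position"],s["tool_rot"])
E
```

```text
[0.55735357 0.23438707 0.20679664] [ 2.22294675e+00  2.21877703e+00 -2.00392481e-03]
```

View pics/w01.png

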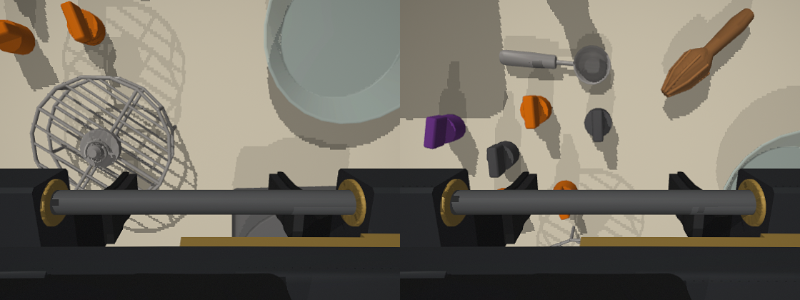

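Wrist views: the left half shows the rack with its post at about (137,207) full-res. The right half shows grey knob B at (276,175) and A at (144,224). The rack cross bars are also visible. Next: wing directions, post centre and rack yaw.

```bash
python3 - <<'E'
from h import *
w0=np.load("w0.npz");w1=np.load("w1.npz")
def rect(w,box,lo,hi):
    u0,v0,u1,v1=box;P=w["P"][v0:v1,u0:u1];m=(P[...,2]>lo)&(P[...,2]<hi)&(w["d"][v0:v1,u0:u1]>0)
    Q=P[m];c,s,R=cv2.minAreaRect(Q[:,:2].astype(np.float32)*1000);print(len(Q),np.round(c,1),np.round(s,1),round(R,1),"z",np.percentile(Q[:,2],[5,50,95]).round(4), Q.mean(0).round(4))
    return Q
rect(w1,(250,145,305,205),.045,.07);rect(w1,(115,190,175,255),.045,.07)
Q=rect(w0,(100,170,175,245),.07,.12);
for lo in np.arange(.066,.112,.004):
    q=Q[(Q[:,2]>=lo)&(Q[:,2]<lo+.004)]
    if len(q):print(round(lo,3),len(q),q.mean(0).round(4),((q.min(0)+q.max(0))/2).round(4),np.ptp(q,0).round(3))
c=w0["im"][90:290,30:260]; c=cv2.resize(c,(690,600),interpolation=cv2.INTER_CUBIC); cv2.imwrite("pics/post.png",c[...,::-1])
E
```

```text
678 [548.6 249.5] [14.  41.1] 1.5 z [0.0512 0.0535 0.055 ] [0.5487 0.2501 0.0534]
726 [409.8 200.4] [13.9 41.4] 0.4 z [0.0465 0.0535 0.0549] [0.4112 0.2013 0.0526]
3101 [518.  -10.8] [71.1 67.1] 86.2 z [0.0711 0.0784 0.0979] [ 0.5245 -0.0081  0.0805]
0.07 737 [ 0.5203 -0.0092  0.0719] [ 0.5182 -0.0112  0.072 ] [0.071 0.068 0.004]
0.074 534 [ 0.5277 -0.0066  0.0773] [ 0.5207 -0.0143  0.076 ] [0.052 0.057 0.004]
0.078 1013 [ 0.5257 -0.0079  0.0788] [ 0.5234 -0.0095  0.08  ] [0.046 0.047 0.004]
0.082 98 [ 0.5281 -0.0081  0.0841] [ 0.524  -0.0092  0.084 ] [0.024 0.026 0.004]
0.086 177 [ 0.5254 -0.008   0.0881] [ 0.523  -0.0095  0.088 ] [0.027 0.026 0.004]
0.09 220 [ 0.524  -0.0079  0.092 ] [ 0.5232 -0.0095  0.092 ] [0.027 0.026 0.004]
0.094 169 [ 0.525  -0.0089  0.0956] [ 0.5234 -0.0094  0.096 ] [0.024 0.024 0.004]
0.098 153 [ 0.5236 -0.0094  0.0993] [ 0.5234 -0.0097  0.0996] [0.01  0.012 0.003]
```

View pics/post.png

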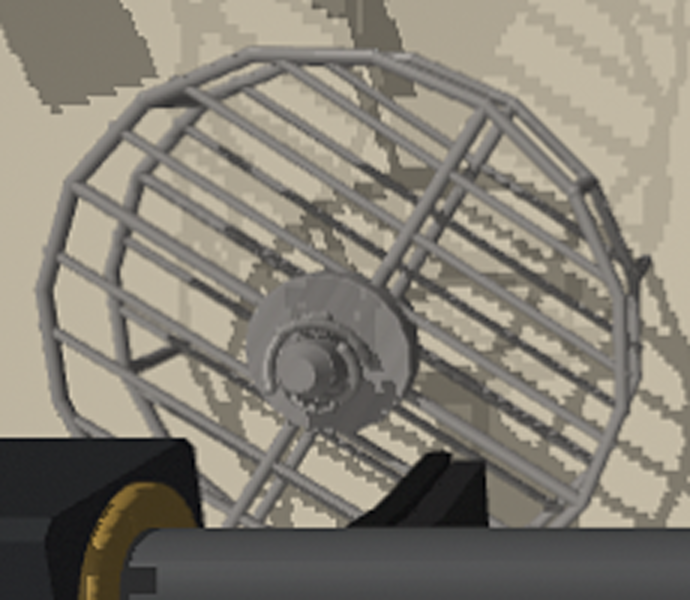

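```bash
python3 - <<'E'
from h import *
w=np.load("w0.npz");P=w["P"][80:300,20:280].reshape(-1,3)
P=P[(P[:,2]>.067)&(P[:,2]<.076)]; P=P-[.5233,-.0095,0]; r=np.hypot(P[:,0],P[:,1]); P=P[(r<.078)&(r>.027)]
best=[]
for a in np.arange(0,180,.5):
    n=np.array([-np.sin(np.radians(a)),np.cos(np.radians(a))]); h,_=np.histogram(P[:,:2]@n,bins=np.arange(-.08,.08,.0015)); best.append((h.var(),a))
print(sorted(best)[::-1][:6],len(P), P[:,2].mean())
E
```

```text
[(np.float64(4126.614097543609), np.float64(145.5)), (np.float64(4117.972588109647), np.float64(145.0)), (np.float64(3856.387682449269), np.float64(146.0)), (np.float64(3731.8216447134205), np.float64(144.5)), (np.float64(3204.4442862228548), np.float64(144.0)), (np.float64(3188.1612673549294), np.float64(146.5))] 3464 0.07168841813452477
```

Emit:
arm_command(motion=[[40,8,-4,0,0],[40,15,-9,20,-1],[40,15,-9,60,-1],[40,15,-9,90,-1],[40,15,-9,90,-1]])

```text
time: 1.45
position: [0.5436, 0.248, 0.1104]
tool_rot: [-2.201, -2.236, 0.018]
ft_force: [-1.2, -1.9, -1.1]
grip_width: 0.705
grip_force: 0.0
```

Emit:
arm_command(motion=[[40,0,0,0,0],[40,0,0,0,0],[40,0,0,0,0]])

```text
time: 1.7
position: [0.5497, 0.2518, 0.12]
tool_rot: [2.202, 2.239, 0.007]
ft_force: [1.1, -0.4, 0.3]
grip_width: 0.502
grip_force: 0.0
```

Emit:
arm_command(motion=[[40,-2,-1,30,0],[40,-2,-1,60,0],[40,-2,-1,75,0],[40,-2,-1,75,0],[40,-2,-1,75,0]])

```text
time: 2.12
position: [0.5477, 0.2496, 0.0434]
tool_rot: [2.202, 2.24, 0.002]
ft_force: [-0.2, 1.1, 0.7]
grip_width: 0.461
grip_force: 0.0
```

Emit:
arm_command(motion=[[10,0,0,0,0],[10,0,0,0,0],[10,0,0,0,0],[10,0,0,0,0],[10,0,0,0,0]], newtons=15)

```text
time: 2.53
position: [0.5474, 0.2495, 0.043]
tool_rot: [2.202, 2.24, 0.002]
ft_force: [-0.7, -0.3, 0.4]
grip_width: 0.176
grip_force: 0.0
```

Emit:
arm_command(motion=[[10,0,0,0,0],[10,0,0,0,0],[10,0,0,0,0]])

```text
time: 2.78
position: [0.5469, 0.2493, 0.0422]
tool_rot: [2.202, 2.241, 0.0]
ft_force: [0.2, -0.5, 0.0]
grip_width: 0.12
grip_force: 0.0
```

```bash
python3 - <<'E'
from h import *
im,d,p=grab("side"); s=get_state(); print(s["grip_width"],s["grip_force"],s["position"])
i2,d2,p2=grab("scene")
a=cv2.resize(im[180:300,180:340],(400,300),interpolation=3);b=cv2.resize(i2[150:270,280:440],(400,300),interpolation=3)
cv2.imwrite("pics/g1.png",np.hstack([a,b])[...,::-1])
E
```

```text
0.11130440728975394 0.0 [0.54684338 0.24927706 0.04214005]
```

View pics/g1.png

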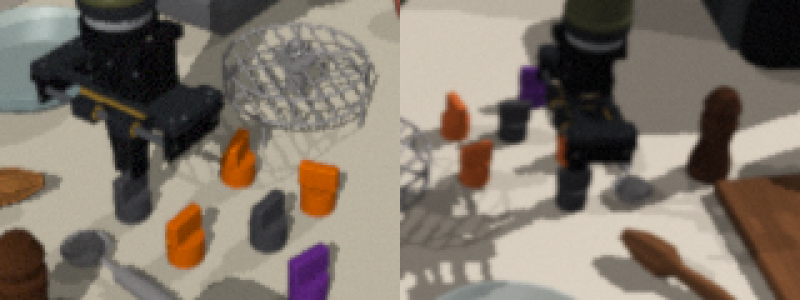

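Crop: the fingers appear just above or behind knob B, at (130,175) in the left half, and not around its wing. So B isn't gripped. I'll measure the fingers and knob in depth.

```bash
python3 - <<'E'
from h import *
for n,(u0,v0,u1,v1) in(("side",(205,220,265,275)),("scene",(330,190,372,240))):
    im,d,p=grab(n);P=cloud(d,p)[v0:v1,u0:u1];I=im[v0:v1,u0:u1].max(-1)
    m=(I<95)&(abs(P[...,0]-.55)<.06)&(abs(P[...,1]-.25)<.05)&(P[...,2]>.004);Q=P[m]
    for z in np.arange(.005,.12,.008):
        q=Q[(Q[:,2]>=z)&(Q[:,2]<z+.008)]
        if len(q)>2: print(n,round(z,3),len(q),np.percentile(q,5,0).round(3)[:2],np.percentile(q,95,0).round(3)[:2],"I",round(np.median(I[m][(Q[:,2]>=z)&(Q[:,2]<z+.008)])))
im,d,p=grab("wrist");P=cloud(d,p);cv2.imwrite("pics/w2.png",im[...,::-1])
for k in ("position","tool_rot","joint_positions"):print(get_state()[k])
E
```

```text
side 0.005 35 [0.53 0.24] [0.555 0.27 ] I 62
side 0.013 35 [0.53  0.243] [0.552 0.27 ] I 57
side 0.021 47 [0.531 0.242] [0.55  0.269] I 59
side 0.029 49 [0.532 0.234] [0.548 0.271] I 55
side 0.037 32 [0.541 0.236] [0.55  0.271] I 44
side 0.045 29 [0.541 0.242] [0.551 0.271] I 46
side 0.053 34 [0.534 0.249] [0.555 0.269] I 57
side 0.061 33 [0.531 0.243] [0.558 0.261] I 22
side 0.069 32 [0.531 0.241] [0.556 0.26 ] I 20
side 0.077 33 [0.531 0.246] [0.558 0.26 ] I 22
side 0.085 33 [0.529 0.244] [0.557 0.261] I 22
side 0.093 38 [0.528 0.244] [0.562 0.261] I 21
side 0.101 20 [0.526 0.247] [0.558 0.261] I 20
side 0.109 6 [0.525 0.255] [0.557 0.261] I 22
scene 0.005 25 [0.555 0.233] [0.569 0.263] I 33
scene 0.013 22 [0.556 0.235] [0.573 0.259] I 31
scene 0.021 38 [0.553 0.235] [0.569 0.264] I 35
scene 0.029 32 [0.553 0.232] [0.569 0.266] I 31
scene 0.037 26 [0.553 0.232] [0.56  0.267] I 29
scene 0.045 32 [0.547 0.232] [0.558 0.267] I 30
scene 0.053 16 [0.546 0.233] [0.56  0.267] I 28
scene 0.061 17 [0.533 0.239] [0.562 0.261] I 15
[0.54689204 0.24929731 0.0421287 ]
[ 2.20195676e+00  2.24071170e+00 -7.40177596e-06]
[-0.28537988  0.36000667 -0.22287662  1.75275598  0.09051462  1.03879977
 -0.52295548]
```

View pics/w2.png

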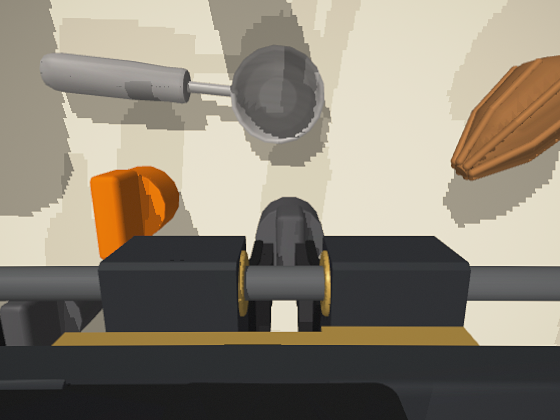

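Wrist view: the closed fingers sit over the wing at about (290,255). Depth puts the fingertips at z≈0.057, above the knob, though the reported TCP is 0.042. I'll compare with the start pose.

```bash
python3 - <<'E'
from h import *
for n in("scene","side"):
    z=np.load(n+".npz");P=z["P"];I=z["im"].max(-1)
    m=(I<60)&(abs(P[...,0]-.65)<.1)&(abs(P[...,1])<.04)&(P[...,2]>.11)&(z["d"]>0);Q=P[m]
    print(n,len(Q),np.percentile(Q[:,2],[0,1,3,10]).round(3))
    for zz in np.arange(.17,.27,.01):
        q=Q[(Q[:,2]>=zz)&(Q[:,2]<zz+.01)]
        if len(q):print(round(zz,2),len(q),q.min(0).round(3)[:2],q.max(0).round(3)[:2])
p=camera_params("wrist");print(np.round(p["extrinsics"],3).tolist())
E
```

```text
scene 5321 [0.223 0.246 0.294 0.323]
0.22 18 [ 0.697 -0.008] [0.704 0.01 ]
0.23 25 [ 0.697 -0.008] [0.704 0.01 ]
0.24 18 [ 0.699 -0.008] [0.707 0.009]
0.25 22 [ 0.701 -0.008] [0.707 0.009]
0.26 44 [ 0.598 -0.009] [0.709 0.011]
side 2990 [0.222 0.232 0.248 0.299]
0.22 19 [ 0.596 -0.007] [0.7   0.012]
0.23 40 [ 0.596 -0.01 ] [0.701 0.013]
0.24 38 [ 0.596 -0.007] [0.702 0.012]
0.25 37 [ 0.593 -0.007] [0.699 0.014]
0.26 44 [ 0.591 -0.006] [0.704 0.013]
[[1.0, 0.017, 0.003, 0.545], [0.018, -0.97, -0.244, 0.315], [-0.001, 0.244, -0.97, 0.219], [0.0, 0.0, 0.0, 1.0]]
```

The open fingertips were at z≈0.221 with the TCP reported at 0.206. So the tips really sit about 15 mm above the reported TCP, not 14 mm below it. I'll reopen, go about 26 mm lower while watching force, and grip again.

Emit:
arm_command(motion=[[40,0,0,-6,0],[40,0,0,-6,0],[40,0,0,-6,0],[40,0,0,-6,0],[40,0,2,-6,0]])

```text
time: 3.45
position: [0.5486, 0.2494, 0.0482]
tool_rot: [-2.202, -2.241, 0.0]
ft_force: [-0.0, -0.0, -0.0]
grip_width: 0.401
grip_force: 0.0
```

Emit:
arm_command(motion=[[40,0,0,0,0],[40,0,0,8,0],[40,0,0,16,0],[40,0,0,16,0]])

```text
time: 3.78
position: [0.5473, 0.2485, 0.0297]
tool_rot: [-2.201, -2.24, 0.006]
ft_force: [0.0, 0.1, -0.5]
grip_width: 0.454
grip_force: 0.0
```

Emit:
arm_command(motion=[[40,0,0,8,0],[40,0,0,14,0],[40,0,0,14,0],[40,0,0,14,0]])

```text
time: 4.12
position: [0.5484, 0.2491, 0.0174]
tool_rot: [-2.202, -2.24, 0.002]
ft_force: [-0.1, 0.5, 1.1]
grip_width: 0.461
grip_force: 0.0
```

Emit:
arm_command(motion=[[8,0,0,0,0],[8,0,0,0,0],[8,0,0,0,0],[8,0,0,0,0],[8,0,0,0,0]], newtons=20)

```text
time: 4.53
position: [0.5491, 0.2494, 0.0184]
tool_rot: [2.202, 2.241, 0.001]
ft_force: [-0.2, -1.2, 0.1]
grip_width: 0.171
grip_force: 0.2
```

Emit:
arm_command(motion=[[8,0,0,0,0],[8,0,0,0,0],[8,0,0,0,0]])

```text
time: 4.78
position: [0.549, 0.2493, 0.0183]
tool_rot: [2.202, 2.241, 0.0]
ft_force: [-1.2, -0.8, 0.2]
grip_width: 0.158
grip_force: 20.0
```

Gripped: 13.8 mm at 20 N, so knob underside = TCP z − 0.018. Now lift and carry it over the post.

Emit:
arm_command(motion=[[8,0,0,-20,0],[8,0,0,-50,0],[8,0,0,-85,0],[8,0,0,-120,0],[8,0,0,-135,0]])

```text
time: 5.2
position: [0.5509, 0.2505, 0.1584]
tool_rot: [2.2, 2.239, 0.01]
ft_force: [1.4, 0.3, 0.6]
grip_width: 0.156
grip_force: 20.0
```

Emit:
arm_command(motion=[[8,-25,-5,0,0],[8,-65,-10,0,0],[8,-105,-15,0,0],[8,-145,-20,0,0],[8,-185,-25,0,0]])

```text
time: 5.62
position: [0.5264, 0.0622, 0.1531]
tool_rot: [2.201, 2.241, 0.0]
ft_force: [0.9, -0.3, -0.4]
grip_width: 0.158
grip_force: 20.0
```

Emit:
arm_command(motion=[[8,-35,-2,0,0],[8,-60,-5,0,0],[8,-73,-5,0,0],[8,-73,-5,0,0],[8,-73,-5,0,0]])

```text
time: 6.03
position: [0.5233, -0.0092, 0.1531]
tool_rot: [-2.203, -2.239, -0.001]
ft_force: [0.9, 0.5, -0.7]
grip_width: 0.161
grip_force: 20.0
```

Emit:
arm_command(motion=[[8,0,0,0,-7],[8,0,0,0,-14],[8,0,0,0,-21],[8,0,0,0,-28],[8,0,0,0,-34]])

```text
time: 6.45
position: [0.5234, -0.0063, 0.153]
tool_rot: [-1.437, -2.793, -0.001]
ft_force: [0.1, -0.1, -0.7]
grip_width: 0.156
grip_force: 20.0
```

Emit:
arm_command(motion=[[8,0,0,0,-7],[8,0,0,0,-14],[8,0,0,0,-20],[8,0,0,0,-20],[8,0,0,0,-20]])

```text
time: 6.87
position: [0.5234, -0.0071, 0.153]
tool_rot: [-0.945, -2.996, -0.001]
ft_force: [0.1, 0.9, -1.8]
grip_width: 0.155
grip_force: 20.0
```

```bash
cat >> h.py <<'E'
from scipy.spatial.transform import Rotation as Ro
def toolshift(tx,ty,tz=None):
    s=get_state();R=Ro.from_rotvec(s["tool_rot"]).as_matrix();p=np.array(s["position"])
    d=np.array([tx,ty,p[2] if tz is None else tz])-p
    print("t",round(s["time"],2),"pos",p.round(4),"tool x deg",round(float(np.degrees(np.arctan2(R[1,0],R[0,0]))),1),"tilt",R[2].round(3),"shift mm",(R.T@d*1000).round(1),"j7",round(float(s["joint_positions"][6]),2),"F",np.round(s["ft_force"],1),"M",np.round(s["torque"],2),"w",round(float(s["grip_width"])*87,1),round(float(s["grip_force"]),1))
E
python3 -c "
from h import *
toolshift(.5233,-.0095)"
```

```text
t 6.87 pos [ 0.5234 -0.0071  0.153 ] tool x deg 145.0 tilt [ 0.  0. -1.] shift mm [-1.3 -2.  -0. ] j7 0.91 F [ 0.1  0.9 -1.8] M [ 0.06 -0.04 -0.01] w 13.5 20.0
```

Emit:
arm_command(motion=[[8,-1,-1,0,0],[8,-1.3,-2,0,0],[8,-1.3,-2,0,0],[8,-1.3,-2,0,0]])

```text
time: 7.2
position: [0.5233, -0.0116, 0.1532]
tool_rot: [0.946, 2.996, 0.0]
ft_force: [0.6, 0.5, 0.1]
grip_width: 0.157
grip_force: 20.0
```

```bash
cat > fitk.py <<'E'
from h import *
from scipy.optimize import least_squares
def circ(P,lo,hi,r,c0,rad):
    q=P[(P[:,2]>lo)&(P[:,2]<hi)&(np.hypot(P[:,0]-c0[0],P[:,1]-c0[1])<rad)]
    if len(q)<10: return len(q)
    f=lambda c:np.hypot(q[:,0]-c[0],q[:,1]-c[1])-r
    s=least_squares(f,c0,loss="soft_l1",f_scale=.001); return len(q),s.x.round(4),round(float(np.std(s.fun))*1000,1)
if __name__=="__main__":
    for n in("scene","side"):
        im,d,p=grab(n);P=cloud(d,p)[d>0]
        Q=np.load(n+".npz");Q=Q["P"][Q["d"]>0]
        print(n,"knob",circ(P,.139,.158,.0195,[.5233,-.0095],.035),"thread",circ(Q,.083,.095,.0137,[.5233,-.0095],.022))
        q=P[(np.hypot(P[:,0]-.523,P[:,1]+.009)<.03)&(P[:,2]>.11)]; print("bottom z",np.percentile(q[:,2],[0,1,3]).round(4))
    toolshift(.5233,-.0095)
E
python3 fitk.py
```

```text
scene knob (75, array([ 0.5208, -0.0101]), 1.9) thread (30, array([ 0.5203, -0.0075]), 3.2)
bottom z [0.1341 0.1382 0.1441]
side knob (77, array([ 0.5225, -0.0115]), 1.4) thread (33, array([ 0.5249, -0.0119]), 3.2)
bottom z [0.136  0.1386 0.1439]
t 7.3 pos [ 0.5233 -0.0116  0.1532] tool x deg 145.0 tilt [-0.  0. -1.] shift mm [1.2 1.7 0. ] j7 0.92 F [ 0.3 -0.1 -0.3] M [ 0.04 -0.1  -0.02] w 13.6 20.0
```

Emit:
arm_command(motion=[[8,1.2,1.7,0,0],[8,1.2,1.7,10,0],[8,1.2,1.7,20,0],[8,1.2,1.7,20,0],[8,1.2,1.7,20,0]])

```text
time: 7.72
position: [0.5222, -0.0095, 0.1318]
tool_rot: [-0.944, -2.994, 0.001]
ft_force: [-0.2, 0.3, -0.3]
grip_width: 0.156
grip_force: 20.0
```

```bash
python3 -c "
from h import *
toolshift(.5233,-.0095)"
```

```text
t 7.72 pos [ 0.5222 -0.0095  0.1318] tool x deg 145.0 tilt [ 0.002 -0.002 -1.   ] shift mm [-0.9  0.6 -0. ] j7 0.92 F [-0.2  0.3 -0.3] M [ 0.05 -0.05 -0.01] w 13.5 20.0
```

Emit:
arm_command(motion=[[8,-0.7,0.5,4,0],[8,-0.7,0.5,8,0],[8,-0.7,0.5,12,0],[8,-0.7,0.5,12,0]])

```text
time: 8.05
position: [0.5236, -0.0095, 0.1202]
tool_rot: [-0.944, -2.995, 0.001]
ft_force: [0.5, 0.3, -1.2]
grip_width: 0.16
grip_force: 20.0
```

Emit:
arm_command(motion=[[8,0,0,2,0],[8,0,0,4,0],[8,0,0,6,0],[8,0,0,8,0],[8,0,0,8,0]])

```text
time: 8.47
position: [0.5239, -0.0095, 0.1127]
tool_rot: [-0.944, -2.996, 0.0]
ft_force: [0.0, -0.3, -0.1]
grip_width: 0.159
grip_force: 20.0
```

```bash
python3 -c "
from h import *
toolshift(.5233,-.0095)"
```

```text
t 8.47 pos [ 0.5239 -0.0095  0.1127] tool x deg 145.0 tilt [ 0. -0. -1.] shift mm [ 0.5 -0.4  0. ] j7 0.92 F [ 0.  -0.3 -0.1] M [ 0.09 -0.    0.  ] w 13.8 20.0
```

Emit:
arm_command(motion=[[8,0.4,-0.3,1.5,0],[8,0.4,-0.3,3,0],[8,0.4,-0.3,4.5,0],[8,0.4,-0.3,6,0],[8,0.4,-0.3,6,0]])

```text
time: 8.88
position: [0.5234, -0.0095, 0.1068]
tool_rot: [-0.945, -2.996, 0.0]
ft_force: [-0.6, -1.0, 0.1]
grip_width: 0.159
grip_force: 20.0
```

Emit:
arm_command(motion=[[8,0,0,0.7,0],[8,0,0,1.4,0],[8,0,0,2,0],[8,0,0,2,0]])

```text
time: 9.22
position: [0.5236, -0.0095, 0.1051]
tool_rot: [-0.945, -2.996, 0.0]
ft_force: [0.2, 0.2, -1.7]
grip_width: 0.16
grip_force: 20.0
```

```bash
python3 -c "
from h import *
toolshift(.5233,-.0095)"
```

```text
t 9.22 pos [ 0.5236 -0.0095  0.1051] tool x deg 145.0 tilt [-0. -0. -1.] shift mm [ 0.2 -0.2  0. ] j7 0.91 F [ 0.2  0.2 -1.7] M [ 0.09 -0.02 -0.02] w 13.9 20.0
```

Emit:
arm_command(motion=[[8,0,0,0.5,0],[8,0,0,1,0],[8,0,0,1.5,0],[8,0,0,1.5,0]])

```text
time: 9.55
position: [0.5237, -0.0094, 0.1037]
tool_rot: [0.945, 2.996, 0.0]
ft_force: [-0.7, 0.2, 0.3]
grip_width: 0.161
grip_force: 20.0
```

```bash
python3 -c "
from h import *
toolshift(.5233,-.0095)"
```

```text
t 9.55 pos [ 0.5237 -0.0094  0.1037] tool x deg 145.0 tilt [-0.  0. -1.] shift mm [ 0.3 -0.3 -0. ] j7 0.91 F [-0.7  0.2  0.3] M [ 0.03 -0.08  0.07] w 14.0 20.0
```

Emit:
arm_command(motion=[[8,0,0,0.5,0],[8,0,0,1,0],[8,0,0,1,0]])

```text
time: 9.8
position: [0.5239, -0.0095, 0.1032]
tool_rot: [0.945, 2.996, 0.0]
ft_force: [-0.6, 0.1, 2.8]
grip_width: 0.156
grip_force: 20.0
```

Emit:
arm_command(motion=[[8,0,0,0.5,0],[8,0,0,1,0],[8,0,0,1,0]])

```text
time: 10.05
position: [0.5241, -0.0095, 0.103]
tool_rot: [0.945, 2.995, 0.0]
ft_force: [-2.8, -0.2, 8.2]
grip_width: 0.16
grip_force: 20.0
```

Lugs landed at TCP z 0.103 (8 N). Now turn clockwise gently, sinking 0.1 mm/deg.

Emit:
arm_command(motion=[[8,0,0,-0.2,4],[8,0,0,0.2,8],[8,0,0,0.6,12],[8,0,0,1.0,16],[8,0,0,1.2,18]])

```text
time: 10.47
position: [0.5246, -0.0096, 0.1013]
tool_rot: [1.405, 2.807, 0.001]
ft_force: [0.0, -0.2, 5.3]
grip_width: 0.159
grip_force: 20.0
```

```bash
python3 -c "
from h import *
toolshift(.5233,-.0095)"
```

```text
t 10.47 pos [ 0.5246 -0.0096  0.1013] tool x deg 126.8 tilt [-0.002  0.002 -1.   ] shift mm [ 0.9 -1.  -0. ] j7 0.6 F [ 0.  -0.2  5.3] M [-0.05  0.07 -0.04] w 13.9 20.0
```

Engaging: 18° turned, 1.7 mm sunk, no resisting moment. Continue to about 42°.

Emit:
arm_command(motion=[[8,0,0,0.3,4],[8,0,0,0.7,8],[8,0,0,1.1,12],[8,0,0,1.1,12]])

```text
time: 10.8
position: [0.5245, -0.0096, 0.1]
tool_rot: [1.689, 2.647, 0.002]
ft_force: [0.1, -0.4, 4.3]
grip_width: 0.161
grip_force: 20.0
```

Emit:
arm_command(motion=[[8,0,0,0.4,4],[8,0,0,0.8,8],[8,0,0,1.2,12],[8,0,0,1.2,12]])

```text
time: 11.13
position: [0.5246, -0.0096, 0.0988]
tool_rot: [1.955, 2.457, 0.002]
ft_force: [1.0, 0.5, 4.7]
grip_width: 0.157
grip_force: 20.0
```

```bash
python3 -c "
from h import *
toolshift(.5233,-.0095)"
```

```text
t 11.13 pos [ 0.5246 -0.0096  0.0988] tool x deg 103.0 tilt [-0.001  0.002 -1.   ] shift mm [ 0.3 -1.2 -0. ] j7 0.19 F [1.  0.5 4.7] M [-0.12 -0.15 -0.11] w 13.7 20.0
```

Emit:
arm_command(motion=[[8,0,0,0.3,3],[8,0,0,0.6,6],[8,0,0,0.6,6]])

```text
time: 11.38
position: [0.5245, -0.0095, 0.0983]
tool_rot: [2.079, 2.353, 0.002]
ft_force: [0.3, -0.6, 6.5]
grip_width: 0.159
grip_force: 20.0
```

Emit:
arm_command(motion=[[8,0,0,0.3,3],[8,0,0,0.6,6],[8,0,0,0.6,6]])

```text
time: 11.63
position: [0.5247, -0.0095, 0.0977]
tool_rot: [2.199, 2.241, 0.002]
ft_force: [1.1, -0.0, 4.3]
grip_width: 0.161
grip_force: 20.0
```

```bash
python3 -c "
from h import *
toolshift(.5233,-.0095)"
```

```text
t 11.63 pos [ 0.5247 -0.0095  0.0977] tool x deg 91.1 tilt [-0.     0.002 -1.   ] shift mm [ 0.  -1.4 -0. ] j7 -0.02 F [ 1.1 -0.   4.3] M [-0.11 -0.13 -0.03] w 14.0 20.0
```

Emit:
arm_command(motion=[[8,0,0,0.3,3],[8,0,0,0.6,6],[8,0,0,0.6,6]])

```text
time: 11.88
position: [0.5245, -0.0095, 0.097]
tool_rot: [2.313, 2.124, 0.002]
ft_force: [1.1, -0.8, 4.8]
grip_width: 0.158
grip_force: 20.0
```

```bash
python3 -c "
from h import *
toolshift(.5233,-.0095)"
```

```text
t 11.88 pos [ 0.5245 -0.0095  0.097 ] tool x deg 85.1 tilt [ 0.     0.002 -1.   ] shift mm [-0.1 -1.2 -0. ] j7 -0.12 F [ 1.1 -0.8  4.8] M [-0.1  -0.15 -0.04] w 13.7 20.0
```

Emit:
arm_command(motion=[[8,0,0,0.3,3],[8,0,0,0.6,6],[8,0,0,0.6,6]])

```text
time: 12.13
position: [0.5244, -0.0096, 0.0966]
tool_rot: [2.421, 2.0, 0.002]
ft_force: [-0.4, 0.3, 5.9]
grip_width: 0.159
grip_force: 20.0
```

```bash
python3 -c "
from h import *
toolshift(.5233,-.0095)"
```

```text
t 12.13 pos [ 0.5244 -0.0096  0.0966] tool x deg 79.1 tilt [ 0.     0.002 -1.   ] shift mm [-0.1 -1.1 -0. ] j7 -0.23 F [-0.4  0.3  5.9] M [-0.1   0.05  0.01] w 13.8 20.0
```

Well past the 49° binding point with no resistance, so B seems to be the fitting knob. On to full home.

Emit:
arm_command(motion=[[8,0,0,0.3,3],[8,0,0,0.6,6],[8,0,0,0.6,6]])

```text
time: 12.38
position: [0.5246, -0.0095, 0.0966]
tool_rot: [2.522, 1.87, 0.003]
ft_force: [-1.7, -0.1, 9.0]
grip_width: 0.159
grip_force: 20.0
```

```bash
python3 -c "
from h import *
toolshift(.5233,-.0095)"
```

```text
t 12.38 pos [ 0.5246 -0.0095  0.0966] tool x deg 73.1 tilt [ 0.001  0.002 -1.   ] shift mm [-0.4 -1.3 -0. ] j7 -0.33 F [-1.7 -0.1  9. ] M [-0.03  0.26 -0.01] w 13.8 20.0
```

Emit:
arm_command(motion=[[8,0,0,0.2,2],[8,0,0,0.4,4],[8,0,0,0.4,4]])

```text
time: 12.63
position: [0.5249, -0.0094, 0.0966]
tool_rot: [2.585, 1.782, 0.003]
ft_force: [-0.5, -0.7, 11.9]
grip_width: 0.156
grip_force: 20.0
```

```bash
python3 -c "
from h import *
toolshift(.5233,-.0095)"
```

```text
t 12.63 pos [ 0.5249 -0.0094  0.0966] tool x deg 69.2 tilt [ 0.001  0.002 -1.   ] shift mm [-0.6 -1.4 -0. ] j7 -0.4 F [-0.5 -0.7 11.9] M [0.01 0.39 0.01] w 13.6 20.0
```

Emit:
arm_command(motion=[[8,0,0,-0.3,2],[8,0,0,-0.5,4],[8,0,0,-0.5,4]])

```text
time: 12.88
position: [0.5247, -0.0094, 0.0966]
tool_rot: [2.646, 1.691, 0.003]
ft_force: [0.4, -1.2, 7.9]
grip_width: 0.156
grip_force: 20.0
```

```bash
python3 -c "
from h import *
toolshift(.5233,-.0095)"
```

```text
t 12.88 pos [ 0.5247 -0.0094  0.0966] tool x deg 65.2 tilt [ 0.001  0.002 -1.   ] shift mm [-0.7 -1.2 -0. ] j7 -0.47 F [ 0.4 -1.2  7.9] M [ 0.01  0.17 -0.06] w 13.6 20.0
```

Emit:
arm_command(motion=[[8,0,0,-0.2,2],[8,0,0,-0.3,3],[8,0,0,-0.3,3]])

```text
time: 13.13
position: [0.5245, -0.0094, 0.0966]
tool_rot: [2.689, 1.622, 0.003]
ft_force: [0.6, -0.4, 8.4]
grip_width: 0.157
grip_force: 20.0
```

```bash
python3 -c "
from h import *
toolshift(.5233,-.0095)"
```

```text
t 13.13 pos [ 0.5245 -0.0094  0.0966] tool x deg 62.2 tilt [ 0.001  0.002 -1.   ] shift mm [-0.6 -1.  -0. ] j7 -0.52 F [ 0.6 -0.4  8.4] M [0.01 0.08 0.03] w 13.7 20.0
```

Emit:
arm_command(motion=[[8,0,0,-0.2,2],[8,0,0,-0.3,3],[8,0,0,-0.3,3]])

```text
time: 13.38
position: [0.5242, -0.0094, 0.0966]
tool_rot: [2.731, 1.552, 0.002]
ft_force: [-1.6, -0.3, 6.4]
grip_width: 0.157
grip_force: 20.0
```

```bash
python3 -c "
from h import *
toolshift(.5233,-.0095)"
```

```text
t 13.38 pos [ 0.5242 -0.0094  0.0966] tool x deg 59.2 tilt [ 0.001  0.001 -1.   ] shift mm [-0.5 -0.7 -0. ] j7 -0.57 F [-1.6 -0.3  6.4] M [-0.06  0.15 -0.04] w 13.6 20.0
```

Emit:
arm_command(motion=[[8,0,0,-0.2,2],[8,0,0,-0.3,4],[8,0,0,-0.3,4]])

```text
time: 13.63
position: [0.5238, -0.0094, 0.0966]
tool_rot: [2.784, 1.455, 0.001]
ft_force: [-1.0, 0.6, 6.1]
grip_width: 0.159
grip_force: 20.0
```

```bash
python3 -c "
from h import *
toolshift(.5233,-.0095)"
```

```text
t 13.63 pos [ 0.5238 -0.0094  0.0966] tool x deg 55.2 tilt [ 0.  0. -1.] shift mm [-0.4 -0.3 -0. ] j7 -0.64 F [-1.   0.6  6.1] M [ 0.03  0.17 -0.01] w 13.8 20.0
```

I've turned 90° with no end torque but with z constant at seat level. I'll tug gently upwards to check that the thread holds it.

Emit:
arm_command(motion=[[8,0,0,-0.7,0],[8,0,0,-1.4,0],[8,0,0,-2,0],[8,0,0,-2,0]])

```text
time: 13.97
position: [0.5234, -0.0094, 0.0968]
tool_rot: [-2.785, -1.452, 0.001]
ft_force: [5.7, 0.5, -8.8]
grip_width: 0.155
grip_force: 20.0
```

```bash
python3 -c "
from h import *
toolshift(.5233,-.0095)"
```

```text
t 13.97 pos [ 0.5234 -0.0094  0.0968] tool x deg 55.1 tilt [-0. -0. -1.] shift mm [-0.2 -0.   0. ] j7 -0.64 F [ 5.7  0.5 -8.8] M [ 0.09 -1.18  0.05] w 13.5 20.0
```

The thread holds (−9 N, no rise), so B is home. Relax, release, rise, and verify the height from the wrist camera.

Emit:
arm_command(motion=[[8,0,0,1.2,0],[34,0,0,1.2,0],[34,0,0,1.2,0],[34,0,0,1.2,0],[34,0,0,1.2,0]])

```text
time: 14.38
position: [0.5235, -0.0095, 0.0972]
tool_rot: [-2.786, -1.451, 0.0]
ft_force: [-0.3, -0.5, -0.4]
grip_width: 0.352
grip_force: 0.0
```

Emit:
arm_command(motion=[[34,0,0,0,0],[34,0,0,-20,0],[34,0,0,-60,0],[34,0,0,-90,0],[34,0,0,-90,0]])

```text
time: 14.8
position: [0.5276, -0.0094, 0.194]
tool_rot: [2.782, 1.448, 0.016]
ft_force: [0.7, -0.6, -0.0]
grip_width: 0.388
grip_force: 0.0
```

```bash
python3 - <<'E'
from h import *
for n in("scene","side"):
    im,d,p=grab(n);P=cloud(d,p);m=(np.hypot(P[...,0]-.5233,P[...,1]+.0095)<.028)&(P[...,2]>.072)&(P[...,2]<.15)&(d>0)
    q=P[m];t=q[q[:,2]>.115];print(n,len(q),"top",np.percentile(t[:,2],[50,80,90,97]).round(4),t.mean(0).round(4))
    v,u=np.where(m);a=cv2.resize(im[v.min()-20:v.max()+25,u.min()-30:u.max()+30],(400,400),interpolation=3)
    cv2.imwrite(f"pics/h_{n}.png",a[...,::-1])
cv2.imwrite("pics/home.png",np.hstack([cv2.imread("pics/h_scene.png"),cv2.imread("pics/h_side.png")]))
toolshift(.4105,.2005)
E
```

```text
scene 305 top [0.1277 0.1309 0.1321 0.1333] [ 0.5275 -0.0077  0.1265]
side 332 top [0.1266 0.1324 0.1336 0.1343] [ 0.5207 -0.0044  0.126 ]
t 14.9 pos [ 0.5246 -0.0095  0.1886] tool x deg 55.0 tilt [ 0.002  0.003 -1.   ] shift mm [ 106.5 -213.9   -0.4] j7 -0.64 F [-1.2  0.4  0.2] M [-0.01  0.11 -0.05] w 33.7 0.0
```

View pics/home.png

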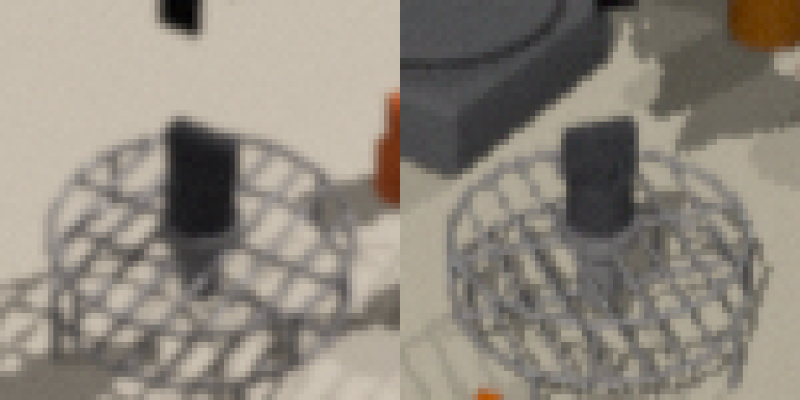

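Both views show the knob upright on the collar (crop centre (200,180) / (600,180)). Its top is at z≈0.133 = seat 0.079 + 0.054, so it is fully home. Now knob A.

Emit:
arm_command(motion=[[34,15,-30,0,-7],[34,32,-65,0,-14],[34,49,-100,0,-21],[34,66,-135,0,-28],[34,83,-170,0,-35]])

```text
time: 15.32
position: [0.4299, 0.1569, 0.1854]
tool_rot: [-2.215, -2.227, 0.004]
ft_force: [1.3, 0.8, 1.1]
grip_width: 0.392
grip_force: 0.0
```

Emit:
arm_command(motion=[[34,0,0,0,0],[34,0,0,0,0],[34,0,0,0,0]])

```text
time: 15.57
position: [0.4315, 0.1552, 0.1859]
tool_rot: [-2.222, -2.221, 0.003]
ft_force: [0.1, -0.8, 0.1]
grip_width: 0.389
grip_force: 0.0
```

```bash
python3 -c "
from h import *
toolshift(.4100,.2005)"
```

```text
t 15.57 pos [0.4315 0.1552 0.1859] tool x deg 90.0 tilt [-0.001 -0.002 -1.   ] shift mm [ 45.3 -21.6  -0. ] j7 -0.39 F [ 0.1 -0.8  0.1] M [-0.02  0.04  0.01] w 33.8 0.0
```

Emit:
arm_command(motion=[[34,22,-10,10,0],[34,45,-21,30,0],[34,45,-21,70,0],[34,45,-21,105,0],[34,45,-21,105,0]])

```text
time: 15.98
position: [0.4064, 0.197, 0.0752]
tool_rot: [-2.221, -2.216, 0.02]
ft_force: [-1.2, -1.4, -0.9]
grip_width: 0.393
grip_force: 0.0
```

Emit:
arm_command(motion=[[34,0,0,0,0],[34,0,0,0,0],[34,0,0,0,0]])

```text
time: 16.23
position: [0.4132, 0.2012, 0.0842]
tool_rot: [2.223, 2.218, 0.006]
ft_force: [-0.2, 0.2, 0.5]
grip_width: 0.39
grip_force: 0.0
```

```bash
python3 - <<'E'
from h import *
toolshift(.4100,.2005,.018)
im,d,p=grab("wrist");P=cloud(d,p);m=(P[...,2]>.048)&(P[...,2]<.058)&(np.hypot(P[...,0]-.41,P[...,1]-.2)<.035)&(d>0)&(im.max(-1)<120)
q=P[m];print(len(q));
if len(q)>10:print(cv2.minAreaRect(q[:,:2].astype(np.float32)*1000))
E
```

```text
t 16.23 pos [0.4132 0.2012 0.0842] tool x deg 89.9 tilt [ 0.002  0.004 -1.   ] shift mm [-0.8 -3.4 66.2] j7 -0.52 F [-0.2  0.2  0.5] M [-0.03  0.01 -0.02] w 33.9 0.0
1507
((409.1600646972656, 200.47967529296875), (41.29190444946289, 13.97005844116211), 89.1338119506836)
```

Emit:
arm_command(motion=[[34,-1,-3,0,0],[34,-1,-3,20,0],[34,-1,-3,40,0],[34,-1,-3,40,0],[34,-1,-3,40,0]])

```text
time: 16.7
position: [0.4076, 0.1997, 0.0422]
tool_rot: [-2.221, -2.221, 0.002]
ft_force: [-0.4, -0.2, -0.0]
grip_width: 0.395
grip_force: 0.0
```

Emit:
arm_command(motion=[[34,0,0,10,0],[34,0,0,20,0],[34,0,0,25,0],[34,0,0,25,0],[34,0,0,25,0]])

```text
time: 17.12
position: [0.4077, 0.1999, 0.0166]
tool_rot: [-2.221, -2.221, 0.001]
ft_force: [-0.3, 0.5, -0.4]
grip_width: 0.394
grip_force: 0.0
```

Emit:
arm_command(motion=[[8,0,0,0,0],[8,0,0,0,0],[8,0,0,0,0],[8,0,0,0,0],[8,0,0,0,0]])

```text
time: 17.53
position: [0.4082, 0.2001, 0.0172]
tool_rot: [2.221, 2.221, 0.001]
ft_force: [0.6, 0.3, -0.5]
grip_width: 0.163
grip_force: 20.0
```

```bash
python3 -c "
from h import *
toolshift(.4095,.2005,.018)"
```

```text
t 17.53 pos [0.4082 0.2001 0.0172] tool x deg 90.0 tilt [ 0.     0.001 -1.   ] shift mm [ 0.4  1.3 -0.8] j7 -0.54 F [ 0.6  0.3 -0.5] M [-0.01  0.04 -0.  ] w 14.1 20.0
```

Gripped A (14.1 mm, 20 N). Lift it high and carry it to the ramekin.

Emit:
arm_command(motion=[[8,0,0,-25,0],[8,0,0,-65,0],[8,0,0,-105,0],[8,0,0,-145,0],[8,0,0,-180,0]])

```text
time: 17.95
position: [0.408, 0.2001, 0.1996]
tool_rot: [2.221, 2.221, 0.002]
ft_force: [1.7, 0.5, -1.5]
grip_width: 0.161
grip_force: 20.0
```

Emit:
arm_command(motion=[[8,-20,10,0,0],[8,-50,20,0,0],[8,-85,30,0,0],[8,-120,40,0,0],[8,-155,50,0,0]])

```text
time: 18.37
position: [0.4581, 0.0435, 0.1971]
tool_rot: [2.22, 2.222, 0.0]
ft_force: [1.6, 0.5, -1.1]
grip_width: 0.159
grip_force: 20.0
```

Emit:
arm_command(motion=[[8,-35,10,0,0],[8,-70,20,0,0],[8,-105,30,0,0],[8,-140,40,0,0],[8,-175,50,0,0]])

```text
time: 18.78
position: [0.508, -0.1317, 0.197]
tool_rot: [2.221, 2.221, 0.0]
ft_force: [1.0, 0.2, -0.7]
grip_width: 0.161
grip_force: 20.0
```

Emit:
arm_command(motion=[[8,-35,2,0,0],[8,-70,4,0,0],[8,-105,6,0,0],[8,-125,7,0,0],[8,-125,7,0,0]])

```text
time: 19.2
position: [0.5133, -0.2615, 0.1966]
tool_rot: [2.229, 2.211, -0.005]
ft_force: [-0.5, -0.3, -0.4]
grip_width: 0.16
grip_force: 20.0
```

```bash
python3 -c "
from h import *
toolshift(.515,-.3088)"
```

```text
t 19.2 pos [ 0.5133 -0.2615  0.1966] tool x deg 89.5 tilt [-0.003 -0.001 -1.   ] shift mm [-47.3   2.1   0.2] j7 0.45 F [-0.5 -0.3 -0.4] M [ 0.03  0.02 -0.01] w 13.9 20.0
```

Emit:
arm_command(motion=[[8,-25,2,0,0],[8,-47,2,0,0],[8,-47,2,0,0],[8,-47,2,0,0]])

```text
time: 19.53
position: [0.5164, -0.3026, 0.1966]
tool_rot: [-2.223, -2.219, 0.001]
ft_force: [-0.4, 0.4, -0.8]
grip_width: 0.153
grip_force: 20.0
```

Emit:
arm_command(motion=[[8,0,0,25,0],[8,0,0,60,0],[8,0,0,95,0],[8,0,0,115,0],[8,0,0,115,0]])

```text
time: 19.95
position: [0.5139, -0.2976, 0.0765]
tool_rot: [-2.212, -2.217, 0.004]
ft_force: [-1.3, 1.5, -2.1]
grip_width: 0.16
grip_force: 20.0
```

Emit:
arm_command(motion=[[8,0,0,0,0],[8,0,0,0,0]])

```text
time: 20.12
position: [0.5185, -0.3016, 0.0838]
tool_rot: [2.218, 2.221, 0.002]
ft_force: [0.2, 0.3, 0.1]
grip_width: 0.162
grip_force: 20.0
```

```bash
python3 - <<'E'
from fitk import *
toolshift(.515,-.3088,.0232)
for n in("scene","side","wrist"):
    im,d,p=grab(n);I=im.astype(int);P=cloud(d,p);m=(d>0)&(I[...,0]>I[...,1]+50)&(P[...,2]>.031)&(np.hypot(P[...,0]-.515,P[...,1]+.309)<.06)
    q=P[m];
    if len(q)>20:print(n,circ(q,.03,.045,.0435,[.515,-.309],.06),q[:,:2].min(0).round(3),q[:,:2].max(0).round(3))
E
```

```text
t 20.12 pos [ 0.5185 -0.3016  0.0838] tool x deg 90.1 tilt [-0.001  0.003 -1.   ] shift mm [-7.2 -3.7 60.6] j7 0.56 F [0.2 0.3 0.1] M [-0.02  0.03  0.04] w 14.1 20.0
scene (87, array([ 0.5163, -0.3082]), 2.1) [ 0.477 -0.351] [ 0.562 -0.265]
side (87, array([ 0.5146, -0.3071]), 2.6) [ 0.47  -0.354] [ 0.559 -0.258]
wrist (1689, array([ 0.5145, -0.3112]), 1.6) [ 0.47  -0.312] [ 0.56  -0.265]
```

Ramekin centre ≈ (0.515, −0.309). Centre on it and lower.

Emit:
arm_command(motion=[[8,-7,-3,0,0],[8,-7,-3,10,0],[8,-7,-3,25,0],[8,-7,-3,40,0],[8,-7,-3,45,0]])

```text
time: 20.68
position: [0.5122, -0.3086, 0.0345]
tool_rot: [-2.22, -2.218, 0.002]
ft_force: [0.3, 0.8, -0.3]
grip_width: 0.162
grip_force: 20.0
```

Emit:
arm_command(motion=[[8,0,0,0,0],[8,0,0,0,0],[8,0,0,0,0]])

```text
time: 20.93
position: [0.5146, -0.3095, 0.0378]
tool_rot: [2.221, 2.22, 0.001]
ft_force: [0.4, -0.1, -0.5]
grip_width: 0.161
grip_force: 20.0
```

```bash
python3 -c "
from h import *
toolshift(.515,-.309,.0232)"
```

```text
t 20.93 pos [ 0.5146 -0.3095  0.0378] tool x deg 90.0 tilt [-0.001  0.001 -1.   ] shift mm [ 0.5  0.4 14.6] j7 0.58 F [ 0.4 -0.1 -0.5] M [-0.03  0.02 -0.01] w 14.0 20.0
```

Emit:
arm_command(motion=[[8,0,0,4,0],[8,0,0,8,0],[8,0,0,11,0],[8,0,0,12,0],[8,0,0,12,0]])

```text
time: 21.35
position: [0.5137, -0.3087, 0.0245]
tool_rot: [-2.221, -2.221, 0.0]
ft_force: [-0.6, 0.2, 0.2]
grip_width: 0.161
grip_force: 20.0
```

Emit:
arm_command(motion=[[8,0,0,0.5,0],[8,0,0,1,0],[8,0,0,1.5,0],[8,0,0,1.5,0]])

```text
time: 21.68
position: [0.514, -0.309, 0.0235]
tool_rot: [2.221, 2.221, 0.0]
ft_force: [-0.4, -0.5, -0.0]
grip_width: 0.161
grip_force: 20.0
```

Emit:
arm_command(motion=[[8,0,0,0.5,0],[8,0,0,1,0],[8,0,0,1,0]])

```text
time: 21.93
position: [0.5142, -0.3091, 0.0231]
tool_rot: [2.221, 2.221, 0.0]
ft_force: [-1.7, 1.1, 2.9]
grip_width: 0.156
grip_force: 20.0
```

Emit:
arm_command(motion=[[8,0,0,0.4,0],[8,0,0,0.7,0],[8,0,0,0.7,0]])

```text
time: 22.18
position: [0.5142, -0.3091, 0.023]
tool_rot: [2.221, 2.221, 0.001]
ft_force: [-2.9, 2.2, 8.9]
grip_width: 0.16
grip_force: 20.0
```

Landed at z 0.023 as expected. Ease, release, rise.

Emit:
arm_command(motion=[[8,0,0,-0.9,0],[8,0,0,-0.9,0],[30,0,0,-0.9,0],[30,0,0,-0.9,0],[30,0,0,-0.9,0]])

```text
time: 22.6
position: [0.5139, -0.3089, 0.0223]
tool_rot: [-2.221, -2.221, 0.0]
ft_force: [-0.1, -0.0, -1.0]
grip_width: 0.299
grip_force: 0.0
```

Emit:
arm_command(motion=[[30,0,0,0,0],[30,0,0,0,0],[30,0,0,-10,0],[30,0,0,-40,0],[30,0,0,-80,0]])

```text
time: 23.02
position: [0.5116, -0.3076, 0.1008]
tool_rot: [-2.217, -2.217, 0.004]
ft_force: [-0.1, -0.2, 0.8]
grip_width: 0.342
grip_force: 0.0
```

Emit:
arm_command(motion=[[30,0,0,-40,0],[30,0,0,-80,0],[30,0,0,-90,0],[30,0,0,-90,0],[30,0,0,-90,0]])

```text
time: 23.43
position: [0.5143, -0.3091, 0.1936]
tool_rot: [2.22, 2.22, 0.001]
ft_force: [-0.8, 0.1, -0.7]
grip_width: 0.344
grip_force: 0.0
```

```bash
python3 - <<'E'
from h import *
toolshift(.515,-.309)
for n in("scene","side"):
    im,d,p=grab(n);P=cloud(d,p);q=P[(d>0)&(np.hypot(P[...,0]-.515,P[...,1]+.309)<.03)&(P[...,2]>.045)&(P[...,2]<.08)];print(n,len(q),np.percentile(q[:,2],[50,95]).round(4),q.mean(0).round(4))
    cv2.imwrite(f"pics/e_{n}.png",cv2.resize(im[150:290,90:370] if n=="scene" else im[130:310,200:380],(400,300),interpolation=3)[...,::-1])
cv2.imwrite("pics/end.png",np.hstack([cv2.imread("pics/e_scene.png"),cv2.imread("pics/e_side.png")]))
E
```

```text
t 23.43 pos [ 0.5143 -0.3091  0.1936] tool x deg 90.0 tilt [-0.001  0.002 -1.   ] shift mm [0.1 0.7 0. ] j7 0.55 F [-0.8  0.1 -0.7] M [ 0.02  0.01 -0.03] w 29.9 0.0
scene 86 [0.0557 0.0607] [ 0.5173 -0.3058  0.055 ]
side 54 [0.0571 0.0615] [ 0.5101 -0.3011  0.0556]
```

View pics/end.png

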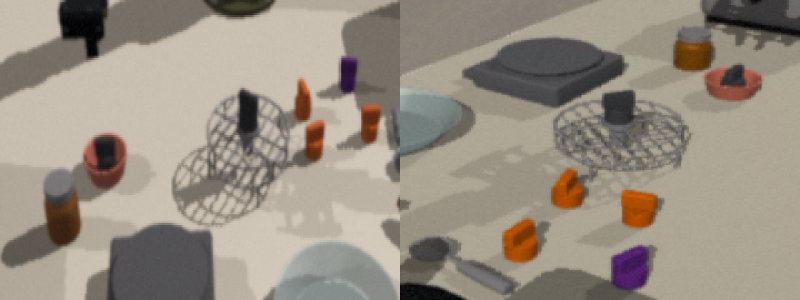

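The final views show knob B on the post at (248,110) / (618,105) and knob A upright in the coral ramekin at (105,150) / (733,75), top z≈0.06. Everything else is in place, so I'm handing in.

```bash
python3 -c "
from bench import close_job
print(close_job())"
```

```text
the job is handed in; nothing more can be done
None
```

I left the first knob I tried screwed fully home on the post: its top sits at seat height plus 54 mm, and a gentle upward pull did not lift it. The other knob stands upright in the coral ramekin, untested because only one can fit; nothing else looked moved in the last pictures, and the job is handed in at about 23.5 s.

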